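# Put the mixed-up paint pots back on their colour coasters

### The arm

A 6-joint arm with a two-finger parallel gripper is mounted at the origin on the work surface. World frame = base frame: x ahead of the robot, y to its left, z up, the work surface at z = 0. Lengths are in mm, angles in rad, forces in N, time in s.
With the tool pointing down it reaches from about 275 to 750 mm from the base axis. Payload 10.2 kg.
Tool frame: the origin (TCP) lies between the finger pads; the fingertips stand nose_length ahead of it and the grasp point (between the pads) lies 6 mm ahead of it (nose_length is the distance from the TCP to the fingertips, in mm); z points along the fingers, y is the direction in which the jaws open and shut (so a half turn about z gives the same grasp; the last joint's range is limited). The gripper opens to 88 mm and grips with 3 to 60 N. Pads are 18 mm wide; open, the fingers measure 123 mm over their backs; the gripper's body (75 mm by 187 mm) begins 45 mm behind the grasp point.
Start: joints at [-1.44, 0.313, 1.498, -0, 1.331, -0.223], TCP at [181.882, -492.494, 226.52] pointing down, gripper open.
Joint ranges: [-2.94, 2.94], [-0.97, 2.17], [0.19, 2.56], [-1.23, 4.37], [0.02, 3.11], [-2.88, 2.88]. Speed limits (rad/s): [2.39, 2.39, 3.01, 3.14, 3.14, 3.14].

### API

Orientations are given as a unit quaternion [w, x, y, z].
In Python, from station import move_ptp, move_linear, move_joints, move_gripper, pause, inverse_kinematics, camera, get_calibration, PlanningError, hand_in, get_t, get_q, get_joint_velocities, get_effort, get_position, get_ee_rot, get_ft_force, get_moment, get_grip_width, nose_length gives the robot as it stands. Calls block until the motion is done:
- move_ptp(position, orientation): joint-space move of the TCP to a pose.
- move_linear(position, frame=None, rate=150, f_stop=None): straight line of the TCP; frame=None keeps the orientation; rate is the mean speed in mm/s. With f_stop (N) it stops when the force on the tool has changed by that much, and returns True; else False.
- move_joints(angles): joint-space move.
- move_gripper(opening, squeeze=None): finger opening in mm; squeeze is the grip in N (None keeps the last); returns when the fingers have stopped.
- pause(seconds).
- inverse_kinematics(position, orientation): joint angles nearest the present ones, or None.
- camera(name): name is "scene" or "side" or "wrist"; returns the picture (384x512x3 uint8, red, green, blue); there is no depth.
- get_calibration(name): a dict with "camera_matrix" (3x3 intrinsics, pixels), "extrinsics" (4x4, takes a point from camera to world coordinates). Camera axes: x right, y down, z forward; pixel columns grow to the right and rows downward; lengths in mm; the calibration is good to about 2 mm. A picture is of the moment at which its call begins: read the wrist's pose just before it. get_calibration takes no time and is no camera call; for the wrist camera it gives the pose at the moment of the call.
A pose or a line that the arm cannot do raises PlanningError and nothing moves.
- hand_in(): hands the job in, once; it reports no verdict.
Readings, each from a call of its own:
- get_t(): time.
- get_q(): joint angles.
- get_joint_velocities(): joint speeds.
- get_effort(): joint torques, N m.
- get_position(): TCP position.
- get_ee_rot(): TCP orientation.
- get_ft_force(): force on the tool from outside, world axes, zero at the start.
- get_moment(): the same for the moment, N m.
- get_grip_width(): finger opening in mm.
Only numpy, scipy, OpenCV 4.12 (cv2) and the standard library are available. Lean on these libraries where they do the work, as an engineer would, in place of code of your own. Each camera call takes 0.05 s, during which the arm holds its last target. There are 200 camera calls.

### The job

The paint pots have been put back on the wrong coasters: three or all four of them stand on another colour. Rearrange them so that every pot stands upright inside the ring of the coaster of its own colour, first parking a pot on the free cork coaster, inside its ring, to make room. Do not tip a pot over or put one down on the table cover, and let go of everything at the end.

Things in the scene. Friction and masses are not known exactly. Their poses are not given: they have to be found in the camera images.
- pot_magenta: closed paint pot, an upright cylinder 48 mm in diameter and 68 mm tall, about 130 g, rigid, with a magenta (deep pink) flat lid and body and a white paper band round its middle. Origin: centre of its underside; z along its axis, up.
- pot_violet: closed paint pot, an upright cylinder 48 mm in diameter and 68 mm tall, about 130 g, rigid, with a violet (dark purple) flat lid and body and a white paper band round its middle. Origin: centre of its underside; z along its axis, up.
- pot_yellow: closed paint pot, an upright cylinder 48 mm in diameter and 68 mm tall, about 130 g, rigid, with a yellow flat lid and body and a white paper band round its middle. Origin: centre of its underside; z along its axis, up.
- pot_green: closed paint pot, an upright cylinder 48 mm in diameter and 68 mm tall, about 130 g, rigid, with a leaf green flat lid and body and a white paper band round its middle. Origin: centre of its underside; z along its axis, up.
- coaster_magenta: magenta (deep pink) round flat coaster fixed to the table, 92 mm in diameter and 8 mm thick, with a thin pale ring (inner diameter 68 mm) drawn round its middle. Origin: centre of its underside, at table height; its top is 8 mm above.
- coaster_violet: violet (dark purple) round flat coaster fixed to the table, 92 mm in diameter and 8 mm thick, with a thin pale ring (inner diameter 68 mm) drawn round its middle. Origin: centre of its underside, at table height; its top is 8 mm above.
- coaster_yellow: yellow round flat coaster fixed to the table, 92 mm in diameter and 8 mm thick, with a thin pale ring (inner diameter 68 mm) drawn round its middle. Origin: centre of its underside, at table height; its top is 8 mm above.
- coaster_green: leaf green round flat coaster fixed to the table, 92 mm in diameter and 8 mm thick, with a thin pale ring (inner diameter 68 mm) drawn round its middle. Origin: centre of its underside, at table height; its top is 8 mm above.
- coaster_cork: bare cork (brown, unpainted) round flat coaster fixed to the table, the free parking spot, no pot on it at the start; 92 mm in diameter and 8 mm thick, with the same thin pale ring. Origin: centre of its underside, at table height; its top is 8 mm above.
There are look-alikes about, which are no part of the job. There is more than one size of the pot_green; the one meant has the size given above.

How it is judged:
By the outcome, as a careful person would: the job done as asked, in the order asked, and still so for the second after the job is handed in, with the robot touching nothing.
It also fails if it takes over 109 s, if anything falls off the work surface, if the arm or the gripper's body presses on something with over 40 N, if the wrist force passes 120 N, or if a joint passes its speed limit or range.

## Working session

There is one attempt and no reset: what is moved stays moved. The work goes in short steps, each a Python script; the robot and the scene stay as the last script left them, time stands still between calls to the robot, and variables do not carry over. Pictures are saved under pics/ and viewed, about 12 in all and at most 16, crops included, and the job is handed in when it is done.

```bash
mkdir -p pics; ls; python3 - <<'E'
from station import *
import cv2,numpy as np
for n in ("scene","side"):
    im=camera(n); np.save(f"pics/{n}0.npy",im)
    cv2.imwrite(f"pics/{n}0.png",cv2.resize(im[:,:,::-1],(800,600),interpolation=cv2.INTER_CUBIC))
    c=get_calibration(n); print(n,np.round(c["camera_matrix"],1).tolist(),np.round(c["extrinsics"],3).tolist())
print(nose_length if not callable(nose_length) else nose_length(),get_ee_rot(),get_t())
E
```

```text
pics
scene [[385.2, 0.0, 251.4], [0.0, 385.2, 193.9], [0.0, 0.0, 1.0]] [[0.009, 0.732, -0.681, 1182.976], [1.0, -0.02, -0.008, -12.804], [-0.019, -0.681, -0.732, 779.616], [0.0, 0.0, 0.0, 1.0]]
side [[439.9, 0.0, 256.9], [0.0, 439.9, 190.4], [0.0, 0.0, 1.0]] [[-0.96, -0.203, 0.191, 333.956], [-0.279, 0.742, -0.61, 530.384], [-0.018, -0.639, -0.769, 717.662], [0.0, 0.0, 0.0, 1.0]]
25.0 [-5.51580889e-04  9.84397091e-01  1.75960401e-01  1.62733421e-05] 0.1
```

View pics/scene0.png

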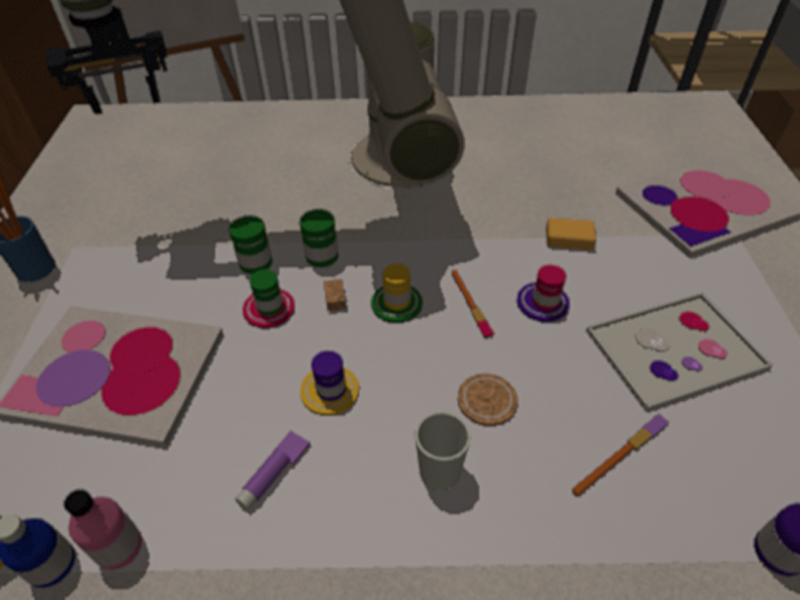

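View pics/side0.png

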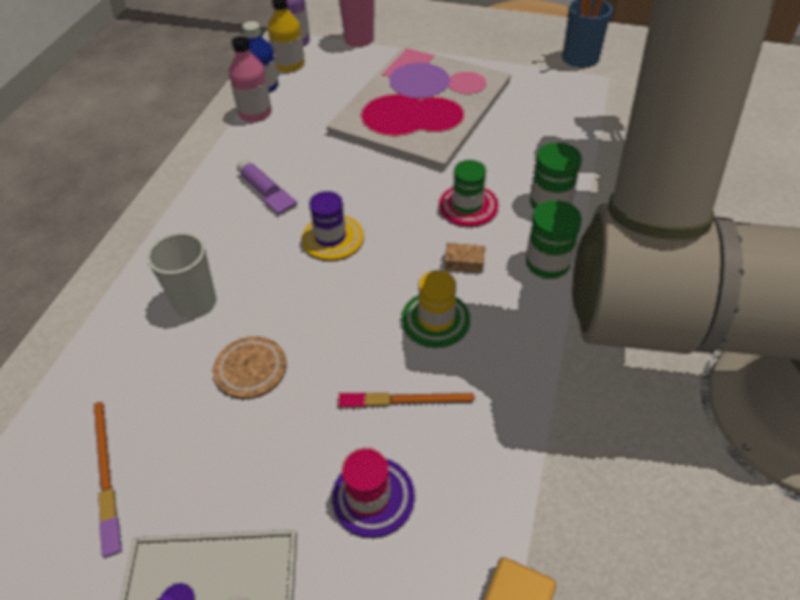

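The scene picture (800×600) shows these pots and coasters:
- Green pot (267,293) on magenta
- Yellow pot (397,288) on green
- Violet pot (328,375) on yellow
- Magenta pot (549,288) on violet
- Cork (488,398), empty

The side view agrees, so this is a cycle of four.

Possible mix-ups:
- **Green:** two larger green pots at (250,243) and (319,237), against the small one at (267,293), which I choose.
- **Violet:** a big violet pot at (790,540), against the small one at (328,375), which I choose.
- **Paint blobs and bottles:** the flat blobs on the palettes and the pink bottle (105,530) are not pots.
- **Brown things:** the sponge (571,233) and the cork block (335,293) are not the cork coaster.

```bash
cat > h.py <<'E'
from station import *
import cv2,numpy as np
# hue ranges (OpenCV 0-180), min sat
HUE={'magenta':(163,179),'violet':(122,142),'yellow':(17,30),'green':(50,80),'cork':(5,18)}
def mask(im,col,smin=110):
    h=cv2.cvtColor(im,cv2.COLOR_RGB2HSV); a,b=HUE[col]
    if col=='cork': smin=70
    m=cv2.inRange(h,(a,smin,25),(b,255,255))
    if col=='magenta': m|=cv2.inRange(h,(0,150,25),(2,255,255))
    return m
def cast(cal,px,z):
    K,T=np.array(cal["camera_matrix"]),np.array(cal["extrinsics"])
    p=np.atleast_2d(px).astype(float)
    d=(np.linalg.inv(K)@np.c_[p,np.ones(len(p))].T).T@T[:3,:3].T
    o=T[:3,3]; return (o+d*((z-o[2])/d[:,2])[:,None])[:,:2]
def proj(cal,P):
    K,T=np.array(cal["camera_matrix"]),np.array(cal["extrinsics"])
    c=T[:3,:3].T@(np.array(P,float)-T[:3,3]); u=K@c; return u[:2]/u[2]
def circle(im,cal,col,near,win,z):
    """min enclosing circle, on plane z, of colour pixels within win px of near"""
    m=mask(im,col); w=np.zeros_like(m); cv2.circle(w,tuple(int(round(v)) for v in near),int(win),255,-1)
    m=cv2.morphologyEx(m&w,cv2.MORPH_OPEN,np.ones((2,2),np.uint8)); ys,xs=np.nonzero(m)
    if len(xs)<20: return None
    c,r=cv2.minEnclosingCircle(cast(cal,np.c_[xs,ys],z).astype(np.float32)); return np.array([*c,r])
E
python3 - <<'E'
from h import *
S={'magenta':(269,307),'green':(397,302),'yellow':(330,390),'violet':(543,300),'cork':(488,398)}
D={'magenta':(469,205),'green':(436,318),'yellow':(333,237),'violet':(374,496),'cork':(249,366)}
for n,d in (('scene',S),('side',D)):
    im=np.load(f'pics/{n}0.npy'); cal=get_calibration(n); h=cv2.cvtColor(im,cv2.COLOR_RGB2HSV)
    for c,p in d.items():
        q=np.array(p)*.64; print(n,c,np.round(circle(im,cal,c,q,24 if n=='scene' else 29,8),1))
cal=get_calibration('scene')
for k,p in dict(bigL_base=(253,265),bigR_base=(320,260),glass_base=(441,485),block=(335,305),big_top=(319,217)).items(): print(k,cast(cal,np.array(p)*.64,0).round())
c=proj(cal,(400,-120,0)); print(c/.64)
im=np.load('pics/scene0.npy')[130:270,130:390]
cv2.imwrite('pics/crop0.png',cv2.resize(im[:,:,::-1],(780,420),interpolation=cv2.INTER_CUBIC))
E
```

```text
scene magenta [ 472.8 -236.4   46.3]
scene green [467.6 -12.9  43.6]
scene yellow [ 647.2 -119.6   46.6]
scene violet [472.  242.2  44.6]
scene cork [669.1 122.7  46.3]
side magenta [ 460.6 -232.6   46.1]
side green [456.1  -8.1  43.6]
side yellow [ 636.3 -115.4   46.7]
side violet [460.2 244.6  44.5]
side cork [659.5 124.7  46.2]
bigL_base [[ 352. -285.]]
bigR_base [[ 342. -159.]]
glass_base [[802.  42.]]
block [[ 460. -124.]]
big_top [[ 213. -170.]]
[338.78236741 281.03586128]
```

View pics/crop0.png

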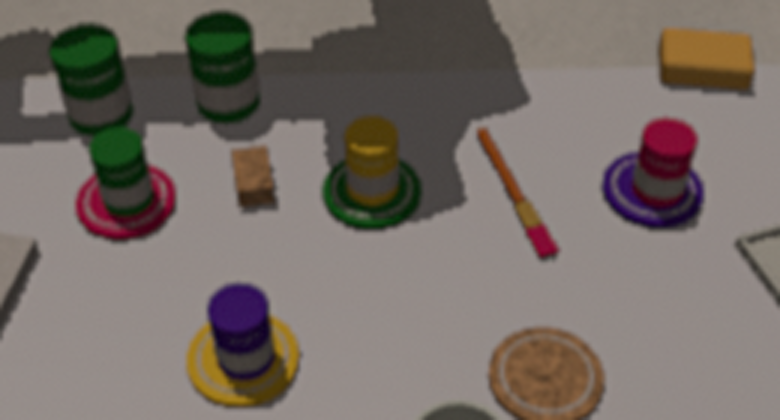

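The crop shows the small green pot (lid at 117,148) on magenta, clearly smaller than the two big ones behind it, and the other three pots and the empty cork as listed. The scene and side views disagree by about 11 mm in x, so I'll settle positions with the wrist camera.

```bash
python3 - <<'E'
from h import *
Q=[0,1,0,0]
for p in [(466,-234,250),(462,-10,250),(642,-117,250),(466,243,250),(664,124,250)]:
    for z in (250,60):
        j=inverse_kinematics([p[0],p[1],z],Q); print(p,z,None if j is None else np.round(j,2))
move_ptp([466,-234,300],Q); pause(.2)
cal=get_calibration('wrist'); im=camera('wrist'); np.save('pics/w1.npy',im)
print(np.round(cal['camera_matrix'],1).tolist(),np.round(cal['extrinsics'],3).tolist(),get_position(),get_t())
print(circle(im,cal,'magenta',proj(cal,(466,-234,8)),150,8),circle(im,cal,'green',proj(cal,(466,-234,76)),90,76))
cv2.imwrite('pics/w1.png',im[:,:,::-1])
E
```

```text
(466, -234, 250) 250 [-0.69  0.29  1.47 -0.    1.38  0.88]
(466, -234, 250) 60 [-0.69  0.5   1.7  -0.    0.94  0.88]
(462, -10, 250) 250 [-0.28  0.16  1.64 -0.    1.35  1.29]
(462, -10, 250) 60 [-0.28  0.39  1.88 -0.    0.87  1.29]
(642, -117, 250) 250 [-0.36  0.6   1.01 -0.    1.53  1.21]
(642, -117, 250) 60 [-0.36  0.75  1.26 -0.    1.13  1.21]
(466, 243, 250) 250 [ 0.26  0.3   1.46 -0.    1.39  1.83]
(466, 243, 250) 60 [ 0.26  0.51  1.69 -0.    0.94  1.83]
(664, 124, 250) 250 [ 0.01  0.66  0.91 -0.    1.57  1.58]
(664, 124, 250) 60 [ 0.01  0.79  1.17 -0.    1.18  1.58]
[[305.6, 0.0, 255.7], [0.0, 305.6, 194.1], [0.0, 0.0, 1.0]] [[-0.001, -0.952, -0.305, 545.452], [-1.0, 0.001, 0.0, -234.538], [0.0, 0.305, -0.952, 458.52], [0.0, 0.0, 0.0, 1.0]] [ 465.75683476 -234.49602494  299.85676881] 1.8
[ 500.10562134 -316.16992188  127.69567871] [ 406.09872437 -233.22016907   85.68167877]
```

View pics/w1.png

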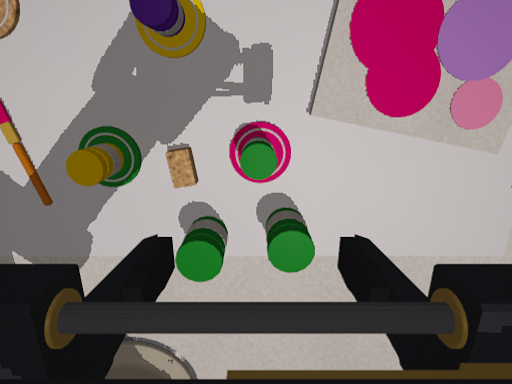

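The wrist view shows the magenta coaster at (260,152) with the small green lid at (258,160). The two big green pots (200,260) and (290,250) stand well clear behind it. The green coaster is at (107,155) and yellow at (170,20).

```bash
cat >> h.py <<'E'
Q=[0,1,0,0]
def lid(im,cal,col,near,win=30,z=76):
    """centre of a lid (r 24) at height z: far edge along the view, mid of the extents across it"""
    m=mask(im,col); w=np.zeros_like(m); cv2.circle(w,tuple(int(round(v)) for v in near),int(win),255,-1)
    m=cv2.morphologyEx(m&w,cv2.MORPH_OPEN,np.ones((3,3),np.uint8)); ys,xs=np.nonzero(m)
    p=cast(cal,np.c_[xs,ys],z); o=np.array(cal['extrinsics'])[:2,3]
    d=p.mean(0)-o; d/=np.linalg.norm(d); n=np.array([-d[1],d[0]])
    a,b=p@d,p@n
    return d*(a.max()-24)+n*(b.max()+b.min())/2, b.max()-b.min()
E
python3 - <<'E'
from h import *
im=np.load('pics/w1.npy'); cal=get_calibration('wrist')
print('mag coaster',circle(im,cal,'magenta',(260,152),36,8)); print('green coaster',circle(im,cal,'green',(109,156),38,8))
print('green lid',lid(im,cal,'green',(258,158),28)); print('yellow lid',lid(im,cal,'yellow',(92,166),24))
# survey the rest
for k,p in enumerate([(560,-60,330),(520,190,330)]):
    move_ptp(p,Q); pause(.2); cal=get_calibration('wrist'); im=camera('wrist'); np.save(f'pics/w{k+2}.npy',im); np.save(f'pics/w{k+2}cal.npy',cal,allow_pickle=True)
    for c,q in {'magenta':(466,-234),'green':(462,-10),'yellow':(642,-117),'violet':(466,243),'cork':(664,124)}.items():
        u=proj(cal,(*q,8))
        if 0<u[0]<512 and 0<u[1]<250: print(k,c,u.round(),circle(im,cal,c,u,46,8))
    cv2.imwrite(f'pics/w{k+2}.png',im[:,:,::-1])
print(get_t())
E
```

```text
mag coaster [ 464.36312866 -241.94168091   45.79212952]
green coaster [458.12887573 -18.28822327  45.92875671]
green lid (array([ 468.47565555, -237.78531989]), np.float64(44.94934687331744))
yellow lid (array([458.56665877, -16.57366226]), np.float64(46.967848838612554))
0 magenta [359. 205.] [ 464.66409302 -241.48905945   46.3530426 ]
0 green [225. 207.] [458.2321167  -17.52709007  45.27001572]
0 yellow [293.  94.] [ 640.472229   -123.60526276   45.80934906]
0 violet [ 74. 205.] [462.34246826 237.06791687  46.66815186]
0 cork [130.  79.] [663.07092285 118.45573425  46.26159286]
1 green [377. 185.] [458.55725098 -16.39874077  45.80218124]
1 yellow [466.  66.] [ 640.01098633 -121.93650055   47.34009171]
1 violet [223. 183.] [462.28933716 239.08093262  45.63174057]
1 cork [301.  49.] [663.16015625 119.61254883  45.80073547]
4.1083
```

View pics/w3.png

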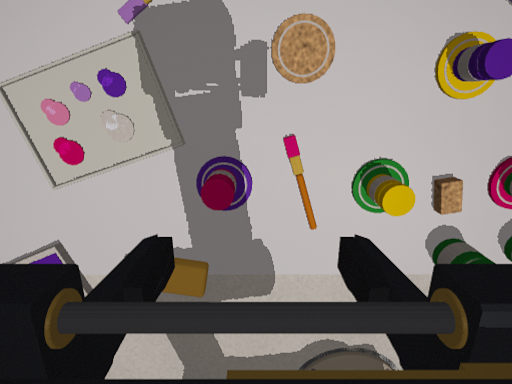

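The wrist picture shows violet at (224,183) with the magenta pot, cork (303,48) free, and green at (381,185) with the yellow pot. The wrist measurements agree with each other, but sit a few mm off the fixed cameras. I'll take one turned view of the magenta coaster to find any constant wrist-camera offset before the first grasp.

```bash
python3 - <<'E'
from h import *
s=np.sqrt(.5)
for q in ([0,s,s,0],[0,s,-s,0]):
    j=inverse_kinematics([466,-240,300],q)
    if j is None: print('no',q); continue
    move_ptp([466,-240,300],q); pause(.2); cal=get_calibration('wrist'); im=camera('wrist')
    u=proj(cal,(464.5,-241.7,8)); print(j.round(2),np.array(cal['extrinsics'])[:3,3].round(),'coaster',circle(im,cal,'magenta',u,38,8),'lid',lid(im,cal,'green',proj(cal,(468,-238,66)),32)); 
    cv2.imwrite(f'pics/r{int(q[2]>0)}.png',im[:,:,::-1])
    break
print(get_t())
E
```

```text
[-0.7   0.27  1.37 -0.    1.51 -0.7 ] [ 467. -160.  459.] coaster [ 466.64224243 -241.88191223   45.68556976] lid (array([ 466.46883161, -235.93822912]), np.float64(44.60040333683219))
6.425
```

The turned view agrees within about 2 mm, so I trust the wrist camera and treat the scene and side cameras as biased. First transfer: green to cork.

```bash
cat >> h.py <<'E'
C={'magenta':(465.5,-241.5),'green':(459,-17.5),'yellow':(641,-122.5),'violet':(463,238.5),'cork':(664,119.5)}
ZG,ZT,ZL=52,190,300
def look(xy,tag):
    move_ptp([xy[0],xy[1],ZL],Q); pause(.15); cal=get_calibration('wrist'); im=camera('wrist')
    cv2.imwrite(f'pics/{tag}.png',im[:,:,::-1]); return im,cal
def transfer(xy,dst):
    """grasp the pot at xy and stand it at dst; returns False, still at height, if the grasp failed"""
    move_gripper(88,20); move_ptp([*xy,ZT],Q); move_linear([*xy,110],rate=150)
    if move_linear([*xy,ZG],rate=80,f_stop=8): print('touched on the way down',get_position(),get_ft_force()); return False
    move_gripper(30,20); w=get_grip_width(); print('grip',round(w,1),np.round(get_ft_force(),1))
    if not 44<w<51: return False
    move_linear([*xy,ZT],rate=150); print('lifted',round(get_grip_width(),1),np.round(get_ft_force(),1))
    move_linear([*dst,ZT],rate=230); move_linear([*dst,75],rate=150)
    s=move_linear([*dst,ZG],rate=30,f_stop=4); print('down',s,np.round(get_position(),1),round(get_grip_width(),1),np.round(get_ft_force(),1))
    move_gripper(88); move_linear([*dst,130],rate=130); return True
E
python3 - <<'E'
from h import *
print(transfer((467.5,-237),C['cork']),get_t())
im,cal=look(C['cork'],'p1')
print('cork',circle(im,cal,'cork',proj(cal,(*C['cork'],8)),38,8),'lid',lid(im,cal,'green',proj(cal,(*C['cork'],66)),32),get_t())
E
```

```text
grip 47.2 [ 1.  -0.7  0.1]
lifted 47.4 [ 0.2 -0.4 -1.2]
down True [663.7 119.4  52. ] 47.4 [0.1 0.1 5.9]
True 16.4333
cork [663.42352295 119.34000397  45.84967422] lid (array([664.98952203, 118.54729143]), np.float64(44.50150786919757)) 17.35
```

View pics/p1.png

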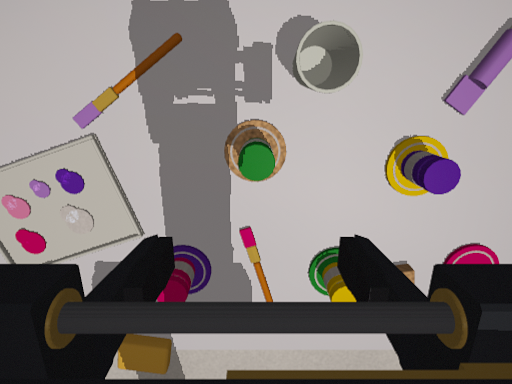

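The green pot stands centred in the cork ring, lid at (257,160), within 2 mm. Next, magenta to its own coaster, then violet, with a measurement before and after each.

```bash
cat >> h.py <<'E'
def job(col,src,dst,tag):
    im,cal=look(C[src],tag+'a'); p,w=lid(im,cal,col,proj(cal,(*C[src],66)),34); print(col,'lid',p.round(1),round(w,1),'off',(p-C[src]).round(1))
    if not 42<w<52 or np.linalg.norm(p-C[src])>14: print('doubtful, stop'); return False
    return transfer(tuple(p),C[dst])
E
python3 - <<'E'
from h import *
if job('magenta','violet','magenta','m'):
    print(get_t()); print(job('violet','yellow','violet','v'),get_t())
    im,cal=look((463,100),'p2')
E
```

```text
magenta lid [469.1 243.9] 46.0 off [6.1 5.4]
grip 47.1 [ 0.1 -0.4  0.4]
lifted 47.3 [-0.9 -1.  -1.2]
down True [ 465.3 -241.3   52. ] 46.9 [-0.4  0.7  4.9]
27.95
violet lid [ 645.7 -119.4] 44.8 off [4.7 3.1]
grip 47.2 [ 0.1 -0.2  0.9]
lifted 46.8 [-0.2  0.3 -2.3]
down True [462.7 238.4  52. ] 47.2 [-0.5  0.5  5.5]
True 38.325
```

View pics/p2.png

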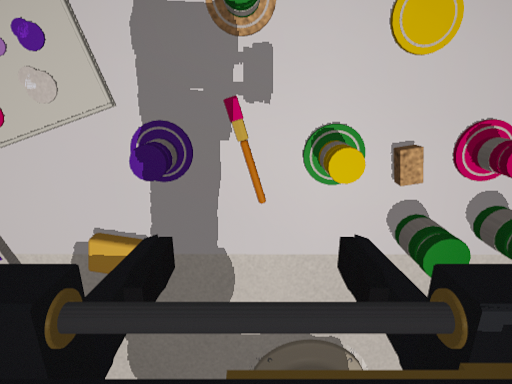

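The violet pot now stands on violet at (160,152). The magenta pot is on magenta (490,150), the yellow coaster (427,15) is empty, and the yellow pot is at (345,165) on green. Next come yellow and green.

```bash
python3 - <<'E'
from h import *
if job('yellow','green','yellow','y'):
    print(get_t()); print(job('green','cork','green','g'),get_t())
    look((560,-60),'p3')
    # lid offsets from pairs of looks: use the white band/other checks by eye
    print(get_t())
E
```

```text
yellow lid [459.2 -14.9] 47.1 off [0.2 2.6]
grip 47.5 [-0.1 -0.2  0.5]
lifted 47.4 [-0.1 -0.4 -0.7]
down True [ 640.7 -122.4   52.1] 47.3 [-0.8  0.3  5. ]
48.4167
green lid [664.2 118.5] 44.6 off [ 0.2 -1. ]
grip 47.7 [-0.8  1.1  0.6]
lifted 47.2 [ 0.2  0.3 -1.1]
down True [458.8 -17.4  51.9] 47.2 [-0.1  1.2  4.8]
True 58.2
59.225
```

View pics/p3.png

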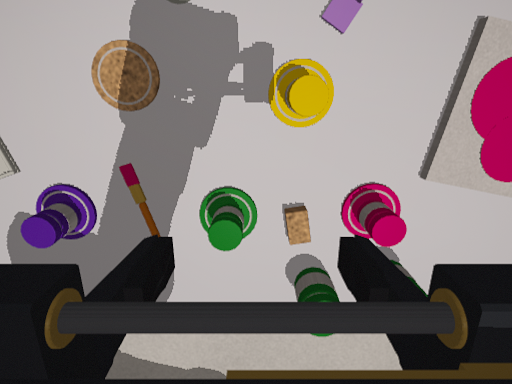

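All five coasters look right in this view, and the cork at (125,75) is empty. I'll take one last check from the two fixed views before handing in.

```bash
python3 - <<'E'
from h import *
a=camera('scene')[120:290,110:400]; b=camera('side')[80:370,120:330]
a=cv2.resize(a,(464,272)); b=cv2.resize(b,(325,450)); o=np.zeros((450,789,3),np.uint8); o[:272,:464]=a; o[:,464:]=b
cv2.imwrite('pics/fin.png',o[:,:,::-1]); print(np.round(get_ft_force(),1),get_t())
E
```

```text
[-0.7 -0.7 -0.2] 59.325
```

View pics/fin.png

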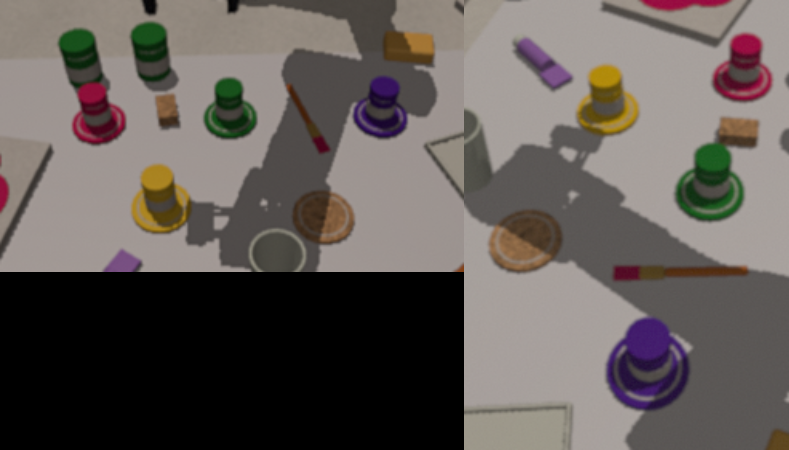

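Both views show all four pots upright inside the ring of their own colour, the cork empty and nothing else disturbed.

```bash
python3 -c "
from station import *
print(get_grip_width(),get_t()); hand_in()"
```

```text
87.9946399340598 59.325
the job is handed in; nothing more can be done
```

All four pots now stand upright inside the ring of their own coaster. I handed in at 59.3 s of the 109 s allowed, with the gripper open and clear of everything.

**What I did:** all four pots were on the wrong coaster. I parked the green pot on the cork, then moved magenta, violet, yellow and finally green onto their own coasters. Every grasp read about 47 mm, and each pot touched down at the expected height with about 5–6 N.

**Last checks:** the final wrist, scene and side pictures show each pot inside its ring, the cork empty and nothing else disturbed. I judged the final placings by eye, because pot and coaster share a colour. Only the cork parking was measured, about 2 mm off centre.

**What disagreed:** the scene and side cameras differed by about 11 mm in x, and both were 5–8 mm off the wrist camera. A turned wrist view agreed with the first one within about 2 mm, so I used the wrist camera's positions throughout.

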